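# Ring, then point out the open bottle and its cap

### The arm

A 6-joint arm with a two-finger parallel gripper is mounted at the origin on the work surface. World frame = base frame: x ahead of the robot, y to its left, z up, the work surface at z = 0. Lengths are in m, angles in rad, forces in N, time in s.
With the tool pointing down it reaches from about 0.225 to 0.875 m from the base axis. Payload 3.4 kg.
Tool frame: the origin (TCP) lies at the very end of the fingers, on their centre line; the grasp point (between the pads) lies behind it (manip.tcp_to_grasp is the z of the grasp point in the tool frame, in m); z points along the fingers, y is the direction in which the jaws open and shut (so a half turn about z gives the same grasp; the last joint's range is limited). The gripper opens to 85 mm and grips with 20 to 120 N. Pads are 22 mm wide; open, the fingers measure 114 mm over their backs; the gripper's body (76 mm by 85 mm) begins 54 mm behind the grasp point. The pads swing forward as they close: fully open they stand 13 mm farther back than shut.
Start: joints at [1.103, 0.276, 1.505, -0, 1.361, -0.121], TCP at [0.195, 0.541, 0.231] pointing down, gripper open.
Joint ranges: [-2.89, 2.89], [-0.75, 2.08], [0.22, 2.7], [-1.18, 4.32], [0.11, 2.71], [-2.7, 2.7]. Speed limits (rad/s): [2.57, 2.57, 3.14, 3.14, 3.14, 3.14].

### API

Orientations are given as a unit quaternion [w, x, y, z].
In Python, from rig import manip, eyes gives the robot as it stands.
- The arm moves only by the tool servo_tool, never from a script. Its argument "increments" is a list of rows, each an object with "slide": the shift along the tool's x, y, z in m, a list of three; "spin": the turn about the tool's z in degrees. A call has 1 to 8 rows; each row shifts and turns the commanded pose from where the row before left it, along the tool's axes as they then stand; what a row does not reach is not made up. A row lasts 1/10 s, in which the tool goes at most 50 mm and 8.59 degrees, less where a joint would pass 70% of its speed; a pose out of reach is approached as far as the arm can. A call is refused whole if a number of a shift passes 0.05 or a number of a turn 8.59, either way. A call with a gripper value outside its range is refused whole. "hand" is the opening, from 0 (shut) to 1 (fully open), set as the call begins (left out, the last holds). The fingers move at their own pace and stop on an object; "newtons" is the grip in N (left out, the last holds). Time passes only in rows, so rows that do not move let the fingers close. It gives the time, the measured TCP pose, the force and the opening at its end, in the units of the state.
- manip.get_state(): the state, without advancing time (a new reading comes with each control period).
- eyes.get_image(name): name is "scene" or "top" or "wrist"; returns the picture (420x560x3 uint8, blue, green, red); there is no depth.
- eyes.calibration(name): a dict with "fx", "fy", "cx", "cy" (pixels), "rvec" (rotation vector, rad) and "tvec" (3), from world to camera coordinates, as OpenCV has them; the wrist camera has in their place "hand_eye" (4x4, takes a point from camera to tool coordinates, whose origin is the TCP and whose axes are the flange's). Camera axes: x right, y down, z forward; pixel columns grow to the right and rows downward; lengths in m; the calibration is good to about 2 mm. The wrist camera is an equidistant fisheye: a pixel r from the principal point sees the ray r / f radians off the axis. A picture is of the moment at which its call begins: read the wrist's pose just before it. calibration takes no time and is no camera call.
- manip.sign_off(): hands the job in, once; it reports no verdict.
The state is a dict: "clock": time; "qpos": joint angles; "qd": joint speeds; "effort": joint torques, N m; "position": TCP position; "ee_rot": TCP orientation; "contact_force": force on the tool from outside, world axes, zero at the start; "moment": the same for the moment, N m; "width": finger opening in m.
Only numpy, scipy, OpenCV 4.12 (cv2) and the standard library are available. Lean on these libraries where they do the work, as an engineer would, in place of code of your own. Each camera call takes 0.05 s, during which the arm holds its last target.

### The job

One of the three small filled bottles on the wooden board has been left open: tap the plunger of the counter bell to call your helper, then point from above at the mouth of the open bottle with the fingertips 1 to 5 cm above it for two seconds, then point in the same way at the one loose cap that fits it (the same flat screw cap that the other two bottles wear) for two seconds, and finish still pointing at that cap. Do not touch any of the loose things (bottles, lids, dishes, spoon), and do not come low over the middle of the other bottles or loose lids.

Things in the scene. Friction and masses are not known exactly. Their poses are not given: they have to be found in the camera images.
- bell_plunger (a joint): The bell's plunger: a flat steel button 18 mm across on top of a steel dome bell (84 mm across the black foot, dome top 44 mm above the counter, fixed to the counter, left part of it). 0 m at rest, grows downward to 0.005 m fully pressed; the bell rings above 0.003 m. A spring returns it: about 1.5 N to start it, 4 N fully down.
- bell_top (a point): Centre of the plunger's flat upper face, 58 mm above the counter at rest; z up.
- board: Fixed light wooden board, 120 x 300 mm, 12 mm thick, long along its own y, in the middle of the counter; carries the three small bottles in a row, about 90 mm apart, in any order. Origin: centre of its underside, z up.
- bottle_open: The open small bottle: clear glass, 50 mm diameter, narrowing to a 35 mm neck, 108 mm high, with no cap, open mouth upward, brown filling to 66 mm. Loose, stands on the board. Origin: centre of its underside, z up.
- bottle_open_top (a point): Centre of the open bottle's mouth, at rim height (108 mm above its underside, 120 mm above the counter); z up.
- screw_cap: The cap that fits: loose flat white screw cap, plain cylinder 42 mm diameter, 18 mm high, lying on the bare counter between the robot and the board, in a rough row with jar_lid and nozzle_cap in any order. Origin: centre of its underside.
- screw_cap_top (a point): Centre of the loose screw cap's upper face, 18 mm above the counter; z up.
- bottle_capped_a: A like small bottle, but closed with a flat white screw cap (42 mm diameter, 18 mm high); 112 mm high in all. Loose, on the board. Leave alone. Origin: centre of its underside.
- bottle_capped_a_top (a point): Centre of the top of that bottle's cap.
- bottle_capped_b: The second closed bottle, the same as bottle_capped_a. Leave alone. Origin: centre of its underside.
- bottle_capped_b_top (a point): Centre of the top of that bottle's cap.
- jar_lid: Loose wide white jar lid, 90 mm diameter, 14 mm high, on the counter: does not fit. Leave alone. Origin: centre of its underside.
- jar_lid_top (a point): Centre of the jar lid's upper face.
- nozzle_cap: Loose white cap with a pointed nozzle, 42 mm diameter, 55 mm high to its tip, on the counter: the wrong kind. Leave alone. Origin: centre of its underside.
- nozzle_cap_top (a point): Tip of the nozzle cap.
- pump_bottle: White pump bottle, 56 mm diameter, 158 mm high, right part of the counter. Leave alone. Origin: centre of its underside.
- beaker: Clear plastic beaker, 84 mm diameter, 100 mm high, near right. Leave alone. Origin: centre of its underside.
- jug: Glass jug with a side handle, 96 mm diameter, 170 mm high, far right. Leave alone. Origin: centre of its underside.
- bowl: White china bowl, 110 mm diameter, 45 mm high, far left. Leave alone. Origin: centre of its underside.
- spoon: Steel spoon lying on the counter, near left. Leave alone. Origin: on its underside.
Mind the look-alikes: they are no part of the job. What is shaped like the bottle_open but turquoise is not meant. What is shaped like the screw_cap but orange is not meant.

How it is judged:
By the outcome, as a careful person would: the job done as asked, in the order asked, and still so for the second after the job is handed in, with the robot touching nothing.
It also fails if it takes over 59 s, if anything falls off the work surface, if the arm or the gripper's body presses on something with over 40 N, if the wrist force passes 120 N, or if a joint passes its speed limit or range.

## Working session

There is one attempt and no reset: what is moved stays moved. The work goes in short steps, Python scripts to look and compute and a tool call to move; the robot and the scene stay as the last step left them, time stands still between calls to the robot, and variables do not carry over. Pictures are saved under pics/ and viewed, and the job is handed in when it is done.

Besides the shell and the picture viewer there is one more tool, called after "Emit:" as name([rows], argument=value, ...), one row to a line, values as JSON. servo_tool: Moves the arm, as the interface text tells. Its arguments: {"type":"object","properties":{"increments":{"type":"array","items":{"type":"object","properties":{"slide":{"type":"array","items":{"type":"number"}},"spin":{"type":"number"}}}},"hand":{"type":"number"},"newtons":{"type":"number"}},"required":["increments"]}

```bash
mkdir -p pics
python3 - <<'E'
from rig import manip, eyes
import cv2
s=manip.get_state(); print(s['clock'],s['position'],s['ee_rot'],s['width'],manip.tcp_to_grasp)
for n in ['scene','top']:
    cv2.imwrite(f'pics/{n}0.png',eyes.get_image(n)); print(n,eyes.calibration(n))
E
```

```text
0.0 [0.19518279 0.54028228 0.23043719] [-2.70074692e-04  1.72531755e-01  9.85003524e-01 -8.81990773e-04] 0.08503284156802964 -0.0187
scene {'fx': 500.2143731382713, 'fy': 500.2143731382713, 'cx': 286.45565064337814, 'cy': 212.22581522082794, 'rvec': array([ 2.15141223,  1.24628057, -0.44200713]), 'tvec': array([-0.25879374, -0.29750763,  1.77289334])}
top {'fx': 428.1263617185046, 'fy': 428.1263617185046, 'cx': 270.06070482257104, 'cy': 209.1992250958328, 'rvec': array([ 2.15417052, -2.1096118 ,  0.21987755]), 'tvec': array([-0.03080173,  0.54523209,  0.92772211])}
```

View pics/scene0.png

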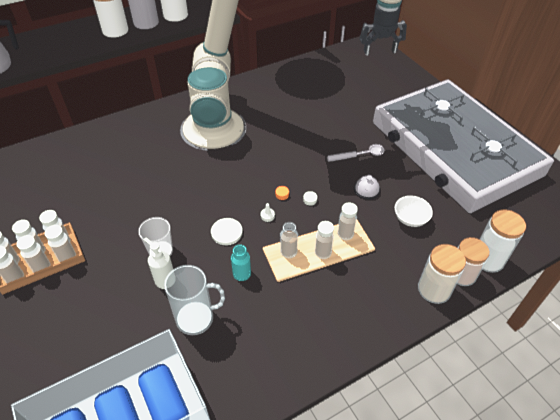

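View pics/top0.png

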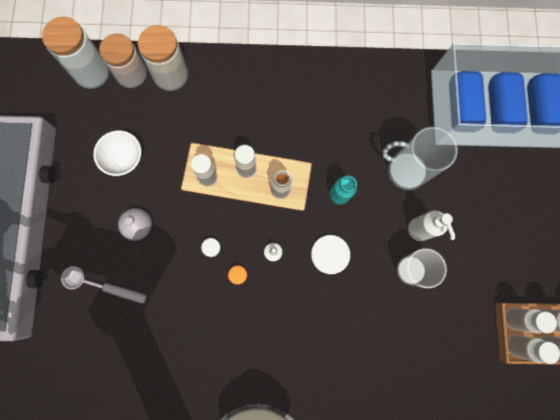

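The open bottle is the one at top (282,178) and scene (289,240). The white screw cap is at top (210,247), next to the orange decoy at (237,275). The nozzle cap is at (273,252), the jar lid at (330,255) and the bell at (135,224). I'll enlarge these.

Run:
```python
import cv2
a=cv2.imread('pics/top0.png'); b=cv2.imread('pics/scene0.png')
cv2.imwrite('pics/t1.png',cv2.resize(a[140:290,100:300],None,fx=4,fy=4,interpolation=2))
cv2.imwrite('pics/s1.png',cv2.resize(b[150:270,240:400],None,fx=5,fy=5,interpolation=2))
```

```text
(no output)
```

View pics/t1.png

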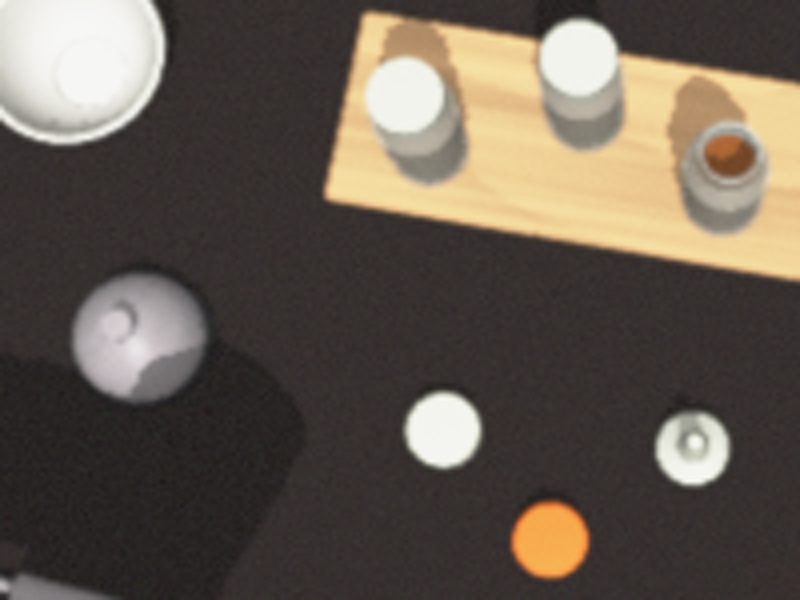

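View pics/s1.png

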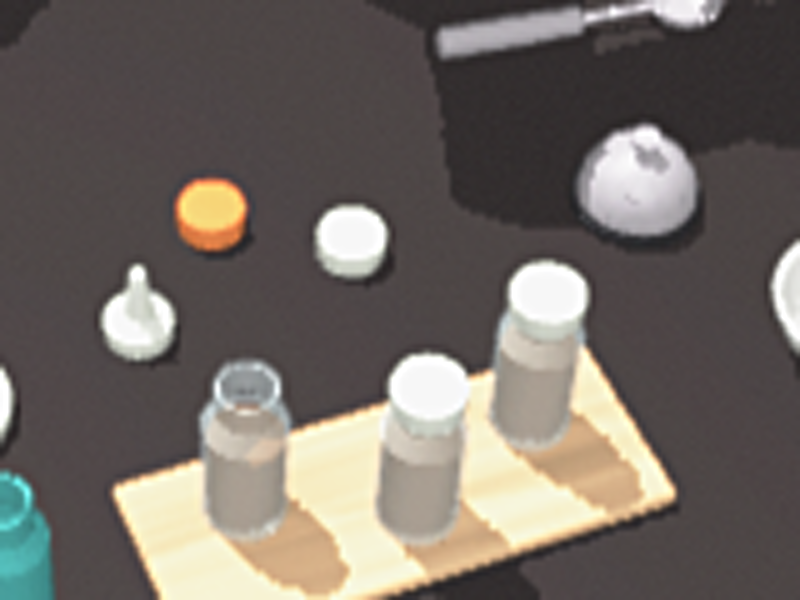

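```bash
cat > h.py <<'E'
import numpy as np, cv2
from rig import eyes
def ray(n,u,v,z):
    c=eyes.calibration(n); R,_=cv2.Rodrigues(c['rvec']); o=-R.T@c['tvec']
    d=R.T@np.array([(u-c['cx'])/c['fx'],(v-c['cy'])/c['fy'],1]); return (o+d*(z-o[2])/d[2]).round(4)
E
python3 - <<'E'
from h import *
T=lambda u,v,z:ray('top',100+(u+.5)/4-.5,140+(v+.5)/4-.5,z)
S=lambda u,v,z:ray('scene',240+(u+.5)/5-.5,150+(v+.5)/5-.5,z)
for n,t,s,z in [('bell',(119,321),(648,131),.058),('mouth',(730,155),(248,384),.12),('cap',(443,430),(352,232),.018),('orange',(550,540),(212,208),.018),('noz',(693,440),(138,268),.055),('ca',(405,96),(548,290),.124),('cb',(579,58),(429,386),.124)]:
    print(n,T(*t,z),S(*s,z))
from rig import manip
from scipy.spatial.transform import Rotation as R
w,x,y,z=manip.get_state()['ee_rot']; print(R.from_quat([x,y,z,w]).as_matrix().round(3))
E
```

```text
bell [0.5129 0.296  0.058 ] [0.5056 0.301  0.058 ]
mouth [ 0.6009 -0.0429  0.12  ] [ 0.5998 -0.0425  0.12  ]
cap [0.4593 0.1168 0.018 ] [0.4574 0.1174 0.018 ]
orange [0.3975 0.0527 0.018 ] [0.3975 0.0522 0.018 ]
noz [ 0.4531 -0.0274  0.055 ] [ 0.4476 -0.0271  0.055 ]
ca [0.6283 0.1325 0.124 ] [0.6265 0.1329 0.124 ]
cb [0.652  0.0397 0.124 ] [0.6511 0.0389 0.124 ]
[[-0.94   0.34  -0.001]
 [ 0.34   0.94  -0.001]
 [ 0.    -0.002 -1.   ]]
```

Heights and sizes are consistent: the bottles are about 93 mm apart and the mouth agrees within 1 mm between cameras. The bell point differs by 7 mm, so I'll check it with the wrist camera. First I'll shut the gripper and move towards the bell.

Emit:
servo_tool([
  {"slide": [-0.012, -0.004, 0]},
  {"slide": [-0.024, -0.008, 0.004]},
  {"slide": [-0.025, -0.008, 0.005]},
  {"slide": [-0.025, -0.008, 0.005]},
  {"slide": [-0.025, -0.008, 0.005]},
  {"slide": [-0.025, -0.008, 0.005]},
  {"slide": [-0.025, -0.008, 0.005]},
  {"slide": [-0.025, -0.008, 0.005]},
], hand=0)

```text
$.increments[0]: bad value
```

Emit:
servo_tool([
  {"slide": [-0.025, -0.008, 0.005]},
  {"slide": [-0.025, -0.008, 0.005]},
  {"slide": [-0.025, -0.008, 0.005]},
  {"slide": [-0.025, -0.008, 0.005]},
  {"slide": [-0.025, -0.008, 0.005]},
  {"slide": [-0.024, -0.008, 0.005]},
  {"slide": [-0.02, -0.006, 0.004]},
  {"slide": [-0.01, -0.004, 0]},
])

```text
$.increments[0]: bad value
```

Run:
```python
from h import *
from rig import manip
s=manip.get_state(); print(s['clock'],s['position'],s['ee_rot'],s['width'],s['contact_force'])
np.save('st.npy',np.r_[s['position'],s['ee_rot']])
i=eyes.get_image('wrist'); cv2.imwrite('pics/w1.png',i); c=eyes.calibration('wrist'); print(c)
j=eyes.get_image('scene'); cv2.imwrite('pics/s2.png',cv2.resize(j[130:250,310:450],None,fx=5,fy=5,interpolation=2))
```

```text
0.1 [0.19522822 0.54035773 0.23051639] [-2.31031782e-04  1.72519100e-01  9.85005831e-01 -7.87206426e-04] 0.08519302882082386 [-0.01786248 -0.40614816  0.51368343]
{'fx': 325.19226210127806, 'fy': 325.19226210127806, 'cx': 281.47991252222295, 'cy': 210.60352164454636, 'hand_eye': array([[ 1.12028201e-03, -9.59190981e-01, -2.82756799e-01,
         7.27300993e-02],
       [ 9.99999364e-01,  1.11050735e-03,  1.94841154e-04,
         1.24895356e-03],
       [ 1.27113627e-04, -2.82756837e-01,  9.59191615e-01,
        -1.42313595e-01],
       [ 0.00000000e+00,  0.00000000e+00,  0.00000000e+00,
         1.00000000e+00]])}
```

View pics/w1.png

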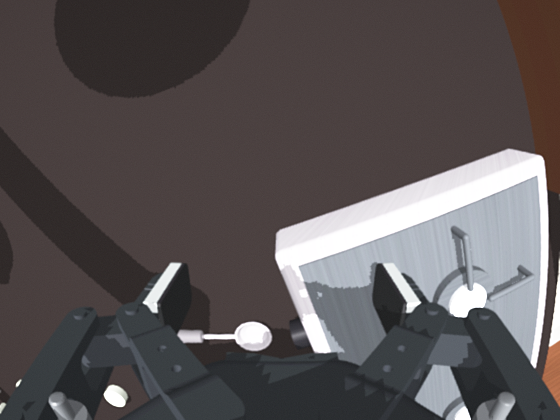

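View pics/s2.png

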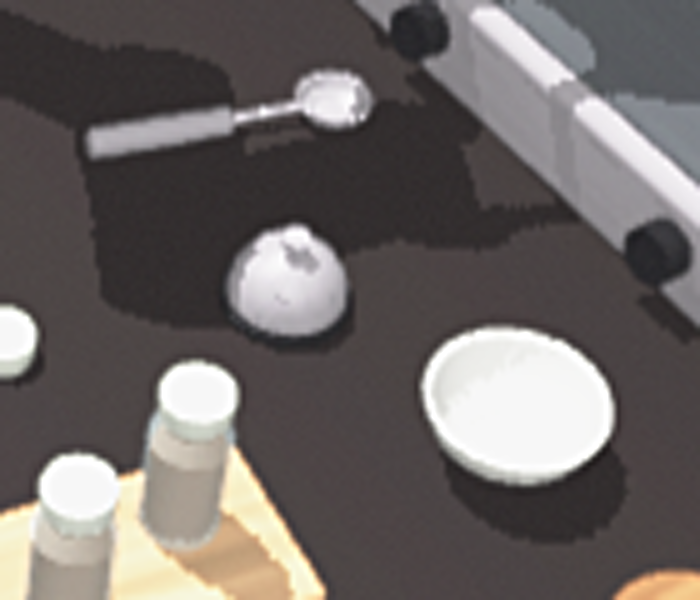

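The move was refused ("bad value"), so I'll state the spin explicitly.

Emit:
servo_tool([
  {"slide": [-0.012, -0.004, 0.0], "spin": 0.0},
  {"slide": [-0.024, -0.008, 0.004], "spin": 0.0},
  {"slide": [-0.025, -0.008, 0.005], "spin": 0.0},
  {"slide": [-0.025, -0.008, 0.005], "spin": 0.0},
  {"slide": [-0.025, -0.008, 0.005], "spin": 0.0},
  {"slide": [-0.025, -0.008, 0.005], "spin": 0.0},
  {"slide": [-0.025, -0.008, 0.005], "spin": 0.0},
  {"slide": [-0.025, -0.008, 0.005], "spin": 0.0},
], hand=0)

```text
clock: 1.0
position: [0.3513, 0.4196, 0.1971]
ee_rot: [0.0, 0.173, 0.985, -0.0]
contact_force: [0.4, -0.1, 0.5]
width: -0.0002
```

Emit:
servo_tool([
  {"slide": [-0.03, -0.007, 0.004], "spin": 0.0},
  {"slide": [-0.035, -0.008, 0.005], "spin": 0.0},
  {"slide": [-0.035, -0.008, 0.005], "spin": 0.0},
  {"slide": [-0.035, -0.008, 0.005], "spin": 0.0},
  {"slide": [-0.035, -0.008, 0.005], "spin": 0.0},
  {"slide": [-0.035, -0.008, 0.005], "spin": 0.0},
  {"slide": [-0.03, -0.007, 0.004], "spin": 0.0},
  {"slide": [-0.007, -0.002, 0.0], "spin": 0.0},
])

```text
clock: 1.8
position: [0.5614, 0.2831, 0.1633]
ee_rot: [0.0, 0.174, 0.985, -0.001]
contact_force: [0.0, 0.3, -0.2]
width: -0.0002
```

Run:
```python
from h import *
from rig import manip
s=manip.get_state(); print(s['clock'],s['position'],s['ee_rot'],s['width'],s['contact_force'])
np.save('st.npy',np.r_[s['position'],s['ee_rot']])
i=eyes.get_image('wrist'); cv2.imwrite('pics/w2.png',i)
```

```text
1.8 [0.56139308 0.28305011 0.16332212] [ 3.93931964e-04  1.74134491e-01  9.84721495e-01 -7.75703281e-04] -0.00021058015020352226 [ 0.00744937  0.30460472 -0.22641325]
```

View pics/w2.png

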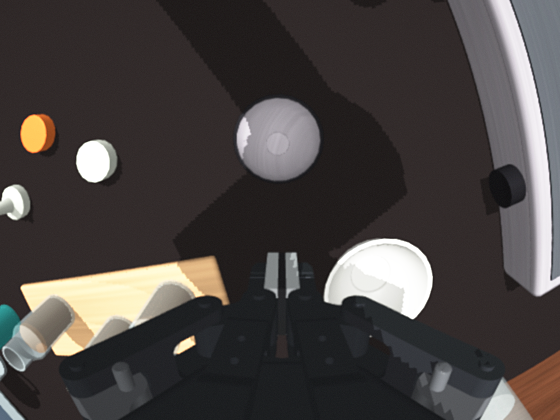

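The wrist view shows the plunger at (278,143) on the dome, the white cap at (96,159), and the shut fingertips at about (282,255).

```bash
cat >> h.py <<'E'
from scipy.spatial.transform import Rotation as Rot
def wray(u,v,z,st):
    c=eyes.calibration('wrist'); a=np.array([u-c['cx'],v-c['cy']]); r=np.hypot(*a); th=r/c['fx']
    d=np.r_[a/r*np.sin(th),np.cos(th)]; H=c['hand_eye']; R=Rot.from_quat(np.r_[st[4:],st[3]]).as_matrix()
    o=st[:3]+R@H[:3,3]; d=R@H[:3,:3]@d; return (o+d*(z-o[2])/d[2]).round(4)
E
python3 - <<'E'
from h import *
st=np.load('st.npy')
print(wray(278,143,.058,st),wray(279,139.5,.0,st),wray(96.5,159.5,.018,st),wray(38,132,.018,st))
T=lambda u,v,z:ray('top',100+(u+.5)/4-.5,140+(v+.5)/4-.5,z)
print('foot',T(140,337,.01))
a=cv2.imread('pics/top0.png');cv2.imwrite('pics/t2.png',cv2.resize(a[200:250,105:165],None,fx=10,fy=10,interpolation=2))
a=cv2.imread('pics/w2.png');cv2.imwrite('pics/w2z.png',cv2.resize(a[90:190,230:330],None,fx=6,fy=6,interpolation=2))
E
```

```text
[0.511  0.2998 0.058 ] [0.5123 0.2996 0.    ] [0.4606 0.125  0.018 ] [0.4005 0.0633 0.018 ]
foot [0.5111 0.298  0.01  ]
```

View pics/t2.png

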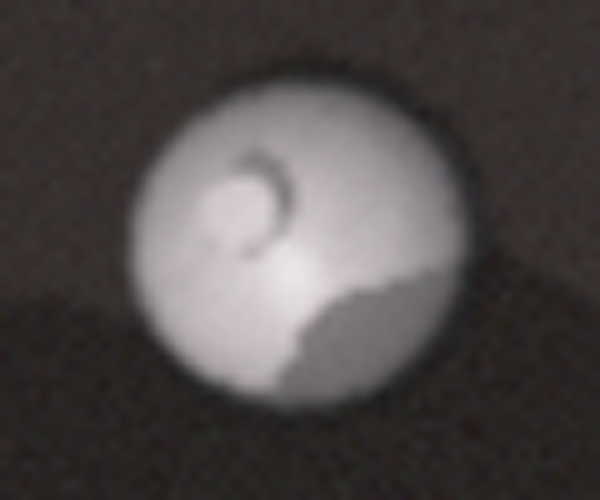

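View pics/w2z.png

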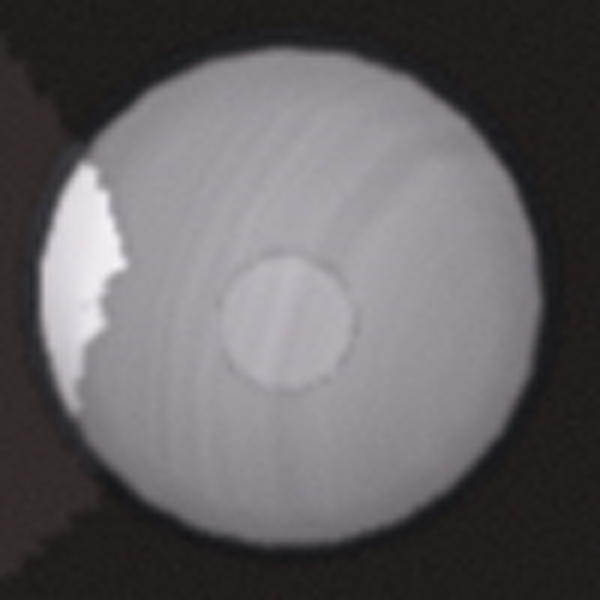

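Emit:
servo_tool([
  {"slide": [0.013, -0.001, 0.01], "spin": 0.0},
  {"slide": [0.02, -0.001, 0.02], "spin": 0.0},
  {"slide": [0.02, -0.001, 0.03], "spin": 0.0},
  {"slide": [0.0, 0.0, 0.02], "spin": 0.0},
  {"slide": [0.0, 0.0, 0.008], "spin": 0.0},
  {"slide": [0.0, 0.0, 0.0], "spin": 0.0},
])

```text
clock: 2.45
position: [0.5067, 0.3014, 0.0757]
ee_rot: [-0.001, 0.172, 0.985, -0.0]
contact_force: [0.0, 0.1, -0.2]
width: 0.0002
```

Run:
```python
from h import *
from rig import manip
s=manip.get_state(); print(s['clock'],s['position'])
np.save('st.npy',np.r_[s['position'],s['ee_rot']])
i=eyes.get_image('wrist'); j=eyes.get_image('scene')
cv2.imwrite('pics/w3.png',np.hstack([cv2.resize(i[180:300,220:340],(400,400)),cv2.resize(j[120:220,320:420],(400,400))]))
```

```text
2.45 [0.50671412 0.30144618 0.07573809]
```

View pics/w3.png

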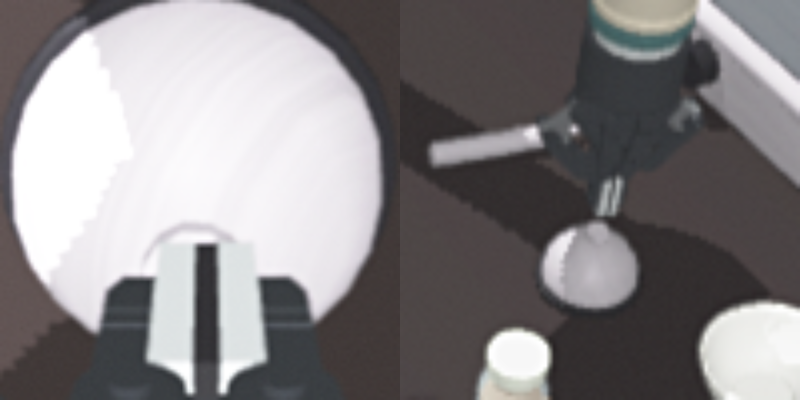

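The tips sit about 4 mm short of the measured plunger centre. I'll correct that, press, and check.

Emit:
servo_tool([
  {"slide": [-0.005, -0.001, 0.0], "spin": 0.0},
  {"slide": [0.0, 0.0, 0.01], "spin": 0.0},
  {"slide": [0.0, 0.0, 0.008], "spin": 0.0},
  {"slide": [0.0, 0.0, 0.004], "spin": 0.0},
  {"slide": [0.0, 0.0, 0.0], "spin": 0.0},
  {"slide": [0.0, 0.0, 0.0], "spin": 0.0},
])

```text
clock: 3.15
position: [0.5123, 0.2986, 0.0545]
ee_rot: [0.0, 0.172, 0.985, -0.0]
contact_force: [1.9, -0.7, 3.6]
width: -0.0003
```

The plunger is down at 3.5–4 mm with 3.6 N. I'll press 1 mm more for margin, then lift straight up.

Emit:
servo_tool([
  {"slide": [0.0, 0.0, 0.001], "spin": 0.0},
  {"slide": [0.0, 0.0, 0.0], "spin": 0.0},
  {"slide": [0.0, 0.0, 0.0], "spin": 0.0},
])

```text
clock: 3.45
position: [0.5122, 0.2986, 0.0536]
ee_rot: [0.0, 0.172, 0.985, -0.0]
contact_force: [0.9, -2.1, 4.0]
width: 0.0002
```

Emit:
servo_tool([
  {"slide": [0.0, 0.0, -0.01], "spin": 0.0},
  {"slide": [0.0, 0.0, -0.02], "spin": 0.0},
  {"slide": [0.0, 0.0, -0.035], "spin": 0.0},
  {"slide": [0.0, 0.0, -0.04], "spin": 0.0},
  {"slide": [0.0, 0.0, -0.04], "spin": 0.0},
  {"slide": [0.0, 0.0, -0.035], "spin": 0.0},
  {"slide": [0.0, 0.0, -0.02], "spin": 0.0},
  {"slide": [0.0, 0.0, 0.0], "spin": 0.0},
])

```text
clock: 4.25
position: [0.5131, 0.2999, 0.2571]
ee_rot: [0.003, 0.172, 0.985, 0.002]
contact_force: [-0.2, 0.3, 0.2]
width: -0.0
```

Force peaked at 4.0 N, so the plunger was fully down (about 4.4 mm), and it is now released. Next I'll move high over to the bottle.

Emit:
servo_tool([
  {"slide": [-0.01, -0.015, 0.0], "spin": 0.0},
  {"slide": [-0.017, -0.025, 0.0], "spin": 0.0},
  {"slide": [-0.017, -0.025, 0.0], "spin": 0.0},
  {"slide": [-0.017, -0.025, 0.0], "spin": 0.0},
  {"slide": [-0.017, -0.025, 0.0], "spin": 0.0},
  {"slide": [-0.017, -0.025, 0.0], "spin": 0.0},
  {"slide": [-0.017, -0.025, 0.0], "spin": 0.0},
  {"slide": [-0.017, -0.025, 0.0], "spin": 0.0},
])

```text
clock: 5.05
position: [0.5677, 0.0754, 0.2514]
ee_rot: [-0.002, 0.172, 0.985, 0.0]
contact_force: [0.3, 0.0, 0.3]
width: -0.0001
```

Emit:
servo_tool([
  {"slide": [-0.017, -0.025, 0.0], "spin": 0.0},
  {"slide": [-0.017, -0.025, 0.0], "spin": 0.0},
  {"slide": [-0.017, -0.025, 0.0], "spin": 0.0},
  {"slide": [-0.012, -0.018, 0.0], "spin": 0.0},
  {"slide": [-0.006, -0.01, 0.0], "spin": 0.0},
  {"slide": [0.0, 0.0, 0.0], "spin": 0.0},
  {"slide": [0.0, 0.0, 0.0], "spin": 0.0},
])

```text
clock: 5.75
position: [0.598, -0.0431, 0.2525]
ee_rot: [-0.001, 0.173, 0.985, 0.001]
contact_force: [0.2, 0.4, -0.2]
width: 0.0002
```

Run:
```python
from h import *
from rig import manip
s=manip.get_state(); print(s['clock'],s['position'])
np.save('st.npy',np.r_[s['position'],s['ee_rot']])
i=eyes.get_image('wrist'); cv2.imwrite('pics/w4.png',i)
```

```text
5.75 [ 0.59799373 -0.04310723  0.25253535]
```

View pics/w4.png

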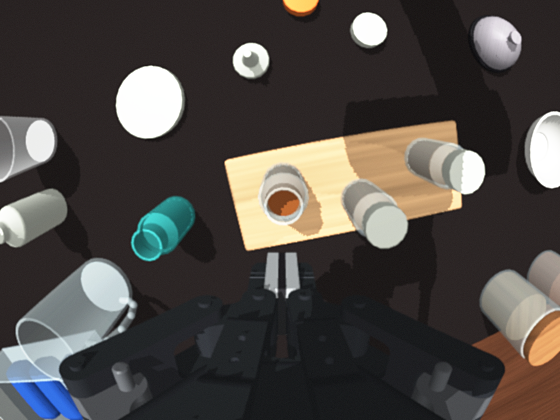

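The mouth is at (285,203), in line with the fingertips. Cap at (369,30).

Run:
```python
from h import *
st=np.load('st.npy')
print(wray(285,203,.12,st),wray(369,28.5,.018,st),wray(386,226,.124,st))
```

```text
[ 0.6005 -0.0392  0.12  ] [0.4598 0.1172 0.018 ] [0.651  0.0408 0.124 ]
```

All three cameras agree on the mouth at about (0.6005, -0.042). I'll descend to about 3 cm above it.

Emit:
servo_tool([
  {"slide": [-0.002, 0.002, 0.01], "spin": 0.0},
  {"slide": [0.0, 0.0, 0.025], "spin": 0.0},
  {"slide": [0.0, 0.0, 0.03], "spin": 0.0},
  {"slide": [0.0, 0.0, 0.025], "spin": 0.0},
  {"slide": [0.0, 0.0, 0.01], "spin": 0.0},
  {"slide": [0.0, 0.0, 0.003], "spin": 0.0},
  {"slide": [0.0, 0.0, 0.0], "spin": 0.0},
  {"slide": [0.0, 0.0, 0.0], "spin": 0.0},
])

```text
clock: 6.6
position: [0.6022, -0.0428, 0.1517]
ee_rot: [0.001, 0.172, 0.985, 0.0]
contact_force: [0.5, -0.4, -0.2]
width: 0.0
```

Run:
```python
from h import *
i=eyes.get_image('wrist'); j=eyes.get_image('scene')
cv2.imwrite('pics/w5.png',np.hstack([cv2.resize(i[180:300,220:340],(400,400)),cv2.resize(j[160:260,240:340],(400,400))]))
```

```text
(no output)
```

View pics/w5.png

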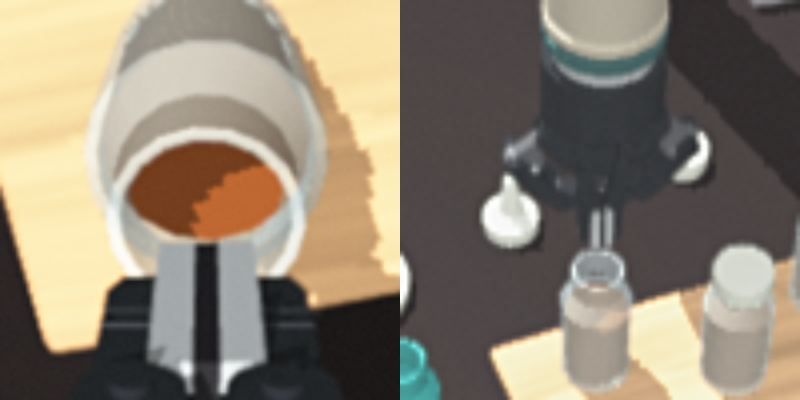

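The tips are centred over the mouth, about 3 cm above it. I'll hold there for over 2 s.

Emit:
servo_tool([
  {"slide": [0.0, 0.0, 0.0], "spin": 0.0},
  {"slide": [0.0, 0.0, 0.0], "spin": 0.0},
  {"slide": [0.0, 0.0, 0.0], "spin": 0.0},
  {"slide": [0.0, 0.0, 0.0], "spin": 0.0},
  {"slide": [0.0, 0.0, 0.0], "spin": 0.0},
  {"slide": [0.0, 0.0, 0.0], "spin": 0.0},
  {"slide": [0.0, 0.0, 0.0], "spin": 0.0},
  {"slide": [0.0, 0.0, 0.0], "spin": 0.0},
])

```text
clock: 7.5
position: [0.6012, -0.0429, 0.1503]
ee_rot: [-0.0, 0.173, 0.985, 0.0]
contact_force: [1.0, 0.1, -0.5]
width: 0.0001
```

Emit:
servo_tool([
  {"slide": [0.0, 0.0, 0.0], "spin": 0.0},
  {"slide": [0.0, 0.0, 0.0], "spin": 0.0},
  {"slide": [0.0, 0.0, 0.0], "spin": 0.0},
  {"slide": [0.0, 0.0, 0.0], "spin": 0.0},
  {"slide": [0.0, 0.0, 0.0], "spin": 0.0},
  {"slide": [0.0, 0.0, 0.0], "spin": 0.0},
  {"slide": [0.0, 0.0, 0.0], "spin": 0.0},
  {"slide": [0.0, 0.0, 0.0], "spin": 0.0},
])

```text
clock: 8.3
position: [0.6012, -0.0429, 0.1503]
ee_rot: [0.0, 0.173, 0.985, 0.0]
contact_force: [-0.2, -1.2, 0.7]
width: 0.0001
```

Emit:
servo_tool([
  {"slide": [0.0, 0.0, 0.0], "spin": 0.0},
  {"slide": [0.0, 0.0, 0.0], "spin": 0.0},
  {"slide": [0.0, 0.0, 0.0], "spin": 0.0},
  {"slide": [0.0, 0.0, 0.0], "spin": 0.0},
  {"slide": [0.0, 0.0, 0.0], "spin": 0.0},
  {"slide": [0.0, 0.0, 0.0], "spin": 0.0},
  {"slide": [0.0, 0.0, 0.0], "spin": 0.0},
  {"slide": [0.0, 0.0, 0.0], "spin": 0.0},
])

```text
clock: 9.1
position: [0.6012, -0.0428, 0.1503]
ee_rot: [0.0, 0.173, 0.985, 0.0]
contact_force: [0.2, -0.9, 0.0]
width: 0.0
```

Emit:
servo_tool([
  {"slide": [0.0, 0.0, 0.0], "spin": 0.0},
  {"slide": [0.0, 0.0, -0.01], "spin": 0.0},
  {"slide": [0.0, 0.0, -0.025], "spin": 0.0},
  {"slide": [0.0, 0.0, -0.03], "spin": 0.0},
  {"slide": [0.0, 0.0, -0.025], "spin": 0.0},
  {"slide": [0.0, 0.0, -0.01], "spin": 0.0},
  {"slide": [0.0, 0.0, 0.0], "spin": 0.0},
])

```text
clock: 9.8
position: [0.6021, -0.043, 0.2523]
ee_rot: [0.002, 0.173, 0.985, 0.0]
contact_force: [0.5, -0.1, -0.5]
width: 0.0003
```

Emit:
servo_tool([
  {"slide": [0.012, 0.007, 0.0], "spin": 0.0},
  {"slide": [0.026, 0.014, 0.0], "spin": 0.0},
  {"slide": [0.032, 0.017, 0.0], "spin": 0.0},
  {"slide": [0.034, 0.018, 0.0], "spin": 0.0},
  {"slide": [0.034, 0.018, 0.0], "spin": 0.0},
  {"slide": [0.028, 0.015, 0.0], "spin": 0.0},
  {"slide": [0.016, 0.009, 0.0], "spin": 0.0},
  {"slide": [0.006, 0.004, 0.0], "spin": 0.0},
])

```text
clock: 10.6
position: [0.4558, 0.1185, 0.2489]
ee_rot: [-0.002, 0.171, 0.985, -0.0]
contact_force: [0.2, 0.6, -0.2]
width: -0.0003
```

Emit:
servo_tool([
  {"slide": [0.0, 0.0, 0.01], "spin": 0.0},
  {"slide": [0.0, 0.0, 0.03], "spin": 0.0},
  {"slide": [0.0, 0.0, 0.035], "spin": 0.0},
  {"slide": [0.0, 0.0, 0.03], "spin": 0.0},
  {"slide": [0.0, 0.0, 0.01], "spin": 0.0},
  {"slide": [0.0, 0.0, 0.0], "spin": 0.0},
  {"slide": [0.0, 0.0, 0.0], "spin": 0.0},
])

```text
clock: 11.3
position: [0.4602, 0.1167, 0.1358]
ee_rot: [0.001, 0.173, 0.985, 0.0]
contact_force: [-0.0, 0.1, 0.4]
width: -0.0001
```

Run:
```python
from h import *
from rig import manip
s=manip.get_state(); print(s['clock'],s['position'])
np.save('st.npy',np.r_[s['position'],s['ee_rot']])
i=eyes.get_image('wrist'); cv2.imwrite('pics/w6.png',i)
```

```text
11.3 [0.46017192 0.11668824 0.13580347]
```

View pics/w6.png

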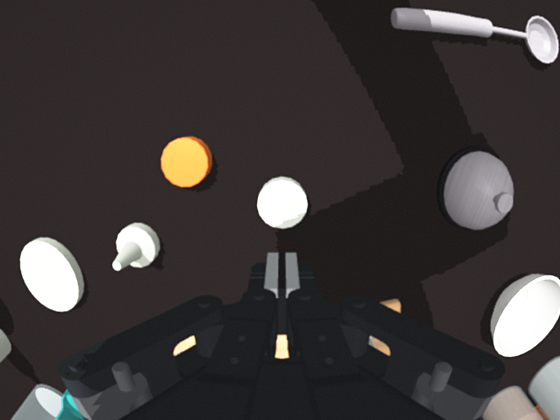

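Cap at (282,202), straight ahead of the fingertips. Jaw direction is clear of the other lids.

Run:
```python
from h import *
print(wray(282,202.5,.018,np.load('st.npy')))
```

```text
[0.458  0.1194 0.018 ]
```

Emit:
servo_tool([
  {"slide": [0.0, 0.0, 0.01], "spin": 0.0},
  {"slide": [0.0, 0.0, 0.025], "spin": 0.0},
  {"slide": [0.0, 0.0, 0.03], "spin": 0.0},
  {"slide": [0.0, 0.0, 0.016], "spin": 0.0},
  {"slide": [0.0, 0.0, 0.006], "spin": 0.0},
  {"slide": [0.0, 0.0, 0.0], "spin": 0.0},
  {"slide": [0.0, 0.0, 0.0], "spin": 0.0},
  {"slide": [0.0, 0.0, 0.0], "spin": 0.0},
])

```text
clock: 12.15
position: [0.4601, 0.1171, 0.0494]
ee_rot: [0.001, 0.173, 0.985, 0.0]
contact_force: [-0.5, -0.0, 0.1]
width: -0.0003
```

Run:
```python
from h import *
i=eyes.get_image('wrist'); j=eyes.get_image('scene')
cv2.imwrite('pics/w7.png',np.hstack([cv2.resize(i[180:300,220:340],(400,400)),cv2.resize(j[140:240,260:360],(400,400))]))
```

```text
(no output)
```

View pics/w7.png

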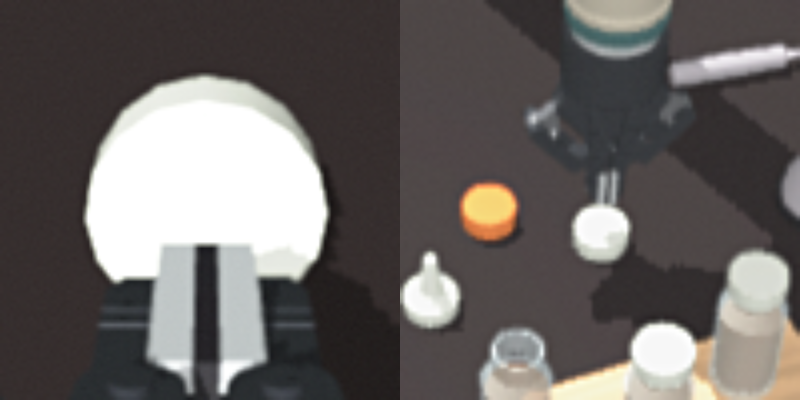

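The tips are centred over the cap within about 2 mm and 3 cm above it. I'll hold there for over 2 s.

Emit:
servo_tool([
  {"slide": [0.0, 0.0, 0.0], "spin": 0.0},
  {"slide": [0.0, 0.0, 0.0], "spin": 0.0},
  {"slide": [0.0, 0.0, 0.0], "spin": 0.0},
  {"slide": [0.0, 0.0, 0.0], "spin": 0.0},
  {"slide": [0.0, 0.0, 0.0], "spin": 0.0},
  {"slide": [0.0, 0.0, 0.0], "spin": 0.0},
  {"slide": [0.0, 0.0, 0.0], "spin": 0.0},
  {"slide": [0.0, 0.0, 0.0], "spin": 0.0},
])

```text
clock: 13.05
position: [0.4591, 0.117, 0.0483]
ee_rot: [-0.0, 0.172, 0.985, 0.0]
contact_force: [-0.7, -1.2, 0.3]
width: -0.0001
```

Emit:
servo_tool([
  {"slide": [0.0, 0.0, 0.0], "spin": 0.0},
  {"slide": [0.0, 0.0, 0.0], "spin": 0.0},
  {"slide": [0.0, 0.0, 0.0], "spin": 0.0},
  {"slide": [0.0, 0.0, 0.0], "spin": 0.0},
  {"slide": [0.0, 0.0, 0.0], "spin": 0.0},
  {"slide": [0.0, 0.0, 0.0], "spin": 0.0},
  {"slide": [0.0, 0.0, 0.0], "spin": 0.0},
  {"slide": [0.0, 0.0, 0.0], "spin": 0.0},
])

```text
clock: 13.85
position: [0.4591, 0.117, 0.0483]
ee_rot: [0.0, 0.173, 0.985, 0.0]
contact_force: [0.6, -0.4, -0.5]
width: 0.0
```

Emit:
servo_tool([
  {"slide": [0.0, 0.0, 0.0], "spin": 0.0},
  {"slide": [0.0, 0.0, 0.0], "spin": 0.0},
  {"slide": [0.0, 0.0, 0.0], "spin": 0.0},
  {"slide": [0.0, 0.0, 0.0], "spin": 0.0},
  {"slide": [0.0, 0.0, 0.0], "spin": 0.0},
  {"slide": [0.0, 0.0, 0.0], "spin": 0.0},
  {"slide": [0.0, 0.0, 0.0], "spin": 0.0},
  {"slide": [0.0, 0.0, 0.0], "spin": 0.0},
])

```text
clock: 14.65
position: [0.4591, 0.117, 0.0483]
ee_rot: [0.0, 0.173, 0.985, 0.0]
contact_force: [0.5, 0.7, 0.4]
width: -0.0
```

Run:
```python
from rig import manip
s=manip.get_state(); print(s['clock'],s['position'],s['contact_force']); print(manip.sign_off())
```

```text
14.65 [0.4590819  0.11697822 0.04830353] [0.51102816 0.71048085 0.3907141 ]
the job is handed in; nothing more can be done
None
```

I rang the bell, pointed at the open bottle's mouth, then at the loose white screw cap, and handed in still pointing at that cap at 14.65 s. No verdict was reported.

- **Bell:** I tapped the plunger with the shut fingertips. It went about 4.4 mm down at about 4 N, past the 3 mm ringing point. I didn't read the joint itself; this comes from the tip height and the force.
- **Open bottle:** I held for over 2.4 s about 3 cm above the mouth, within about 2 mm of centre by the two fixed cameras. The wrist camera put the mouth about 4 mm from the tips sideways.
- **Screw cap:** I held for over 2.4 s about 3 cm above its top. The last view before the hold showed the tips over the white cap, not the orange one. The final position was (0.459, 0.117, 0.048) m, and the force was only noise (about 1 N), so nothing was being touched.

**Checks that disagreed:**
- **Bell position:** the first two camera readings differed by about 7 mm, and a closer wrist-camera look settled it.
- **Screw cap:** an early wrist reading taken far off-axis was about 8 mm off, and later ones agreed within about 2 mm.
- **First moves:** two were refused because I left out the spin value, and nothing moved.

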